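Open the ticket printer for a new roll

ROBOT

A 6-joint arm with a two-finger parallel gripper is mounted at the origin on the work surface. World frame = base frame: x ahead of the robot, y to its left, z up, the work surface at z = 0. Lengths are in m, angles in rad, forces in N, time in s.
With the tool pointing down it reaches from about 0.325 to 0.775 m from the base axis. Payload 5.5 kg.
Tool frame: the origin (TCP) lies midway between the tips of the shut fingers; the grasp point (between the pads) lies 19 mm behind it (env.grip_depth is the distance from the TCP to the grasp point, in m); z points along the fingers, y is the line along which they close (so a half turn about z gives the same grasp; the last joint's range is limited). The gripper opens to 88 mm and grips with 3 to 60 N. Pads are 20 mm wide; open, the fingers measure 115 mm over their backs; the gripper's body (75 mm by 178 mm) begins 61 mm behind the grasp point.
Start: joints at [1.262, 0.091, 1.231, -0, 1.82, -0.057], TCP at [0.149, 0.581, 0.223] pointing down, gripper open.
Joint ranges: [-2.87, 2.87], [-0.86, 2.18], [0.17, 2.46], [-1.51, 4.65], [0.06, 2.69], [-2.65, 2.65]. Speed limits (rad/s): [2.57, 2.57, 3.01, 3.14, 3.14, 3.14].

INTERFACE

Orientations are given as a unit quaternion [w, x, y, z].
In Python, from plant import monitor, cams, env gives the robot as it stands. The module is installed in compiled form; this text tells all that it offers.
- The arm moves only by the tool step_arm, never from a script. Its arguments are lists of equal length, an entry for each row: "delta_rot": the turn, a rotation vector about the tool's x, y, z in degrees, a list of three; "xyz": the shift along the tool's x, y, z in cm, a list of three; "hand": the closure in counts, from 0 (fully open) to 255 (shut). A call has 1 to 20 rows; each row is the pose to reach, as a shift and turn from the pose commanded when the call began, along the tool's axes at that moment; what a row does not reach only later rows make up. A row lasts 1/10 s, in which the tool goes at most 50 mm and 8.59 degrees, less where a joint would pass 70% of its speed; a pose out of reach is approached as far as the arm can. A call with a gripper value outside its range is refused whole. The fingers move at their own pace and stop on an object; the grip force is fixed at half the most. Time passes only in rows, so rows that repeat a pose let the fingers close. It gives the time, the measured TCP pose, the force, the opening and the grip force at its end, in the units of the state.
- monitor.get_state(): the state, without advancing time (a new reading comes with each control period).
- cams.snapshot(name): name is "scene" or "top" or "wrist"; returns a dict with "image" (420x560x3 uint8, red, green, blue), "z_map" (420x560 float32, m along the optical axis (not along the pixel's ray), 0 where there is no reading), "camera_matrix" (3x3 intrinsics, pixels), "pose" (4x4, takes a point from camera to world coordinates); the wrist camera has in their place "hand_eye" (4x4, takes a point from camera to tool coordinates, whose origin is the TCP and whose axes are the flange's). Camera axes: x right, y down, z forward; pixel columns grow to the right and rows downward; lengths in m; the calibration is good to about 2 mm. The wrist camera is an equidistant fisheye: a pixel r from the principal point sees the ray r / f radians off the axis. A picture is of the moment at which its call begins: read the wrist's pose just before it.
- env.sign_off(): hands the job in; it is judged then, once.
Trained networks look in a picture, given as the dict that the camera call returned (one of the last four; its "shot" number tells which), for a name from the list of things; names that differ only in an ending like _2 or _b are one class to them, and where a whole thing is asked for, a point or a joint stands for the part that bears it (a point fixed in the world has none). Each returns a list of dicts, best first, with "p" (0 to 1); they miss things now and then, are a little off and sometimes report something else, mostly with a low value. They report only what shows in the picture. A call takes as long as a camera call. They do not tell look-alikes from the thing itself.
- cams.boxes_of(picture, thing): "centre" ([row, column] as shares, 0 to 1, of the picture: columns of its width, rows of its height, amid what is visible of it).
- cams.masks_of(picture, thing): "region" (420x560 bool, what is visible of it) and "centre" ([row, column] as shares, 0 to 1, of the picture: columns of its width, rows of its height, amid what is visible of it).
- cams.place_of(picture, thing): "centre" ([row, column] as shares, 0 to 1, of the picture: columns of its width, rows of its height: a listed point, or the origin of a listed thing).
The state is a dict: "time": time; "q": joint angles; "joint_velocities": joint speeds; "joint_torque": joint torques, N m; "eef_pos": TCP position; "ee_rot": TCP orientation; "contact_force": force on the tool from outside, world axes, zero at the start; "wrist_torque": the same for the moment, N m; "width": finger opening in m; "grip_force": force on a finger pad.
Only numpy, scipy, OpenCV 4.12 (cv2) and the standard library are available. Lean on these libraries where they do the work, as an engineer would, in place of code of your own. Each camera call takes 0.05 s, during which the arm holds its last target. There are 200 camera calls.

TASK

The ticket printer on the shoe repairer's bench has run out of paper: press down its lid-release tab so that the lid springs up, let go of the tab, then push the lid all the way back until it rests fully open by itself. Nothing is to be picked up: do not lift, tip or shove the printer, and leave the spare roll, the polish tin, the hammer and the shoe as they are.

Things in the scene. Friction and masses are not known exactly. Their poses are not given: they have to be found in the camera images.
- printer: Dark grey ticket printer, loose on 4 rubber feet, 1.5 kg, 180 mm front to back, 152 wide, 118 high. Origin: centre of underside; x from its front (towards the robot) to its rear, y to its left, z up. On top: a fixed strip along the right edge (y -40 to -76 mm) with the release tab at its front end; left of it the lid (x -60 to 88); before the lid a fixed deck 92 mm high (97 at the tear bar).
- tab_top (a point): Where a finger presses the release tab: top face near its front end, at x -76, y -59, z 118 mm in the printer's frame. The tab is a light grey ribbed pad, 50 mm front to back (x -89 to -39) and 28 mm wide (y -45 to -73), in the printer's front right corner, level with the shut lid's top.
- tab (a joint): Release tab, a push key that goes straight down, in m: 0 at rest, 0.007 at its stop, where it takes about 6 N (2 N to start). The lid is let go at about 0.004 to 0.005; the tab springs back when released.
- lid (a joint): Lid, rad: 0 shut and latched, grows as it opens. Released, a spring pin lifts it to about 0.4 in about 1 s. From there it is pushed by hand (about 1 N at its front edge); left before about 1.3 it falls back to 0.4, beyond 1.6 it tips over by its own weight onto its stop at 1.9 (fully open) and stays.
- lid_edge (a point): Middle of the lid's lower front edge (moves with it), 142 mm before the hinge: shut, at x -60, y 18, z 98 mm in the printer's frame; sprung up, about 55 mm higher, so that a finger fits under it. The lid is 116 mm wide with a front skirt 20 mm high, 6 thick; 13 mm behind the front face hangs the platen roller, 11 mm thick, reaching 3 mm lower than the skirt.
- lid_hinge (a point): Point on the lid's hinge line, at the printer's rear: x 82, y 0, z 100 mm in the printer's frame; the hinge line is parallel to the printer's y axis.
- spare_roll: Bystander: white paper roll standing on end, 60 mm diameter, 58 mm high. Origin: centre of its underside.
- polish_tin: Bystander: flat round steel polish tin, 86 mm diameter, 28 mm high. Origin: centre of its underside.
- hammer: Bystander: hammer with a wooden handle, lying flat, 240 mm long. Origin on its underside, x along the handle to the head.
- shoe: Bystander: dark brown leather shoe, 257 mm long, 84 mm wide, 94 mm high. Origin: on its underside, about half-way along; toe to -x.
There are look-alikes about, which are no part of the job. What is meant by the printer is not red, and is the smaller of those in its own colour.

How it is judged:
By the outcome, as a careful person would: the job done as asked, in the order asked, and still so for the second after the job is handed in, with the robot touching nothing.
It also fails if it takes over 54 s, if anything falls off the work surface, if the arm or the gripper's body presses on something with over 40 N, if the wrist force passes 120 N, or if a joint passes its speed limit or range.

## Working session

There is one attempt and no reset: what is moved stays moved. The work goes in short steps, Python scripts to look and compute and a tool call to move; the robot and the scene stay as the last step left them, time stands still between calls to the robot, and variables do not carry over. Pictures are saved under pics/ and viewed, at most 10 in all, crops included, and the job is handed in when it is done.

Besides the shell and the picture viewer there is one more tool, called after "Request:" as a command line: name --argument value ..., lists and objects as JSON in quotes. step_arm: Moves the arm, as the interface text tells. Its arguments: {"type":"object","properties":{"delta_rot":{"type":"array"},"xyz":{"type":"array"},"hand":{"type":"array"}},"required":["delta_rot","xyz","hand"]}

```bash
mkdir -p pics
cat > h.py <<'E'
import numpy as np, cv2
from plant import monitor, cams, env
def world(p,r,c):
    K=p["camera_matrix"];z=p["z_map"][r,c]
    P=np.stack([(c-K[0,2])/K[0,0]*z,(r-K[1,2])/K[1,1]*z,z,np.ones_like(z)],-1)
    return (P@p["pose"].T)[...,:3]
E
python3 - <<'E'
from h import *
s=monitor.get_state();print(s)
for n in("top","scene"):
    p=cams.snapshot(n);cv2.imwrite(f"pics/{n}0.png",p["image"][...,::-1]);
    for t in("printer","tab_top","lid_edge","lid_hinge"):
        for d in cams.place_of(p,t):
            r,c=int(d["centre"][0]*420),int(d["centre"][1]*560)
            r=min(r,419);c=min(c,559)
            print(n,t,round(d["p"],2),r,c,world(p,np.array(r),np.array(c)).round(3))
E
```

```text
{'time': 0.0, 'q': array([ 1.26229736e+00,  9.18744586e-02,  1.23183185e+00, -2.57655402e-05,
        1.81979821e+00, -5.67104076e-02]), 'joint_velocities': array([ 6.97042814e-05, -4.42166373e-04, -2.09764021e-04, -1.84041866e-04,
        2.68151391e-04, -7.54070535e-05]), 'joint_torque': array([-4.30040718e-04, -4.46445107e+01, -4.06448328e+01,  6.96601113e-02,
        2.91394925e-02, -1.53095571e-04]), 'eef_pos': array([0.14941237, 0.5808077 , 0.22152805]), 'ee_rot': array([-1.61307727e-04,  1.25565064e-01,  9.92084926e-01, -9.42303185e-04]), 'contact_force': array([0.48578469, 0.4873349 , 0.64071443]), 'wrist_torque': array([0.01277257, 0.03482829, 0.00841178]), 'grip_force': 0.0, 'width': 0.08753919359338812}
top printer 0.97 207 276 [0.531 0.052 0.115]
top printer 0.81 139 183 [0.702 0.288 0.116]
top tab_top 0.63 348 381 [ 0.197 -0.195  0.155]
top tab_top 0.49 233 310 [ 0.468 -0.038  0.047]
top tab_top 0.47 106 208 [0.788 0.226 0.117]
top lid_edge 0.82 307 359 [ 0.287 -0.15   0.124]
top lid_edge 0.81 141 193 [0.697 0.262 0.116]
top lid_edge 0.59 231 279 [0.471 0.044 0.109]
top lid_edge 0.55 164 366 [ 0.647 -0.181  0.081]
top lid_hinge 0.87 178 266 [0.603 0.077 0.117]
top lid_hinge 0.83 258 420 [ 0.406 -0.291  0.157]
top lid_hinge 0.68 127 142 [0.731 0.39  0.12 ]
top lid_hinge 0.3 206 278 [0.533 0.047 0.116]
scene printer 0.91 324 367 [0.789 0.314 0.116]
scene printer 0.8 162 219 [ 0.423 -0.173  0.112]
scene printer 0.67 235 283 [0.62  0.077 0.118]
scene tab_top 0.77 308 330 [0.779 0.232 0.12 ]
scene tab_top 0.52 186 260 [ 0.481 -0.032  0.116]
scene tab_top 0.51 102 237 [ 0.204 -0.203  0.154]
scene lid_edge 0.95 287 350 [0.714 0.261 0.119]
scene lid_edge 0.85 194 287 [0.488 0.045 0.117]
scene lid_edge 0.61 131 245 [ 0.323 -0.132  0.153]
scene lid_hinge 0.94 141 177 [ 0.419 -0.296  0.153]
scene lid_hinge 0.91 318 411 [0.736 0.4   0.096]
scene lid_hinge 0.71 238 281 [0.618 0.071 0.101]
```

View pics/top0.png

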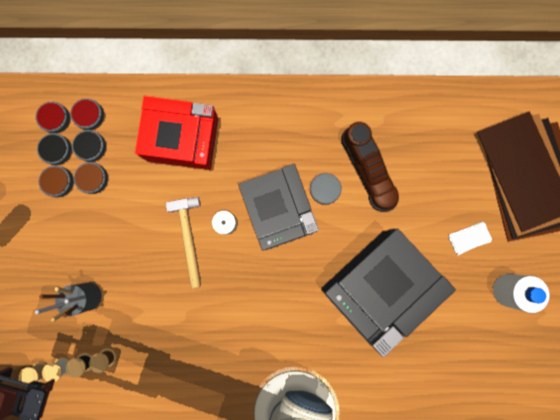

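View pics/scene0.png

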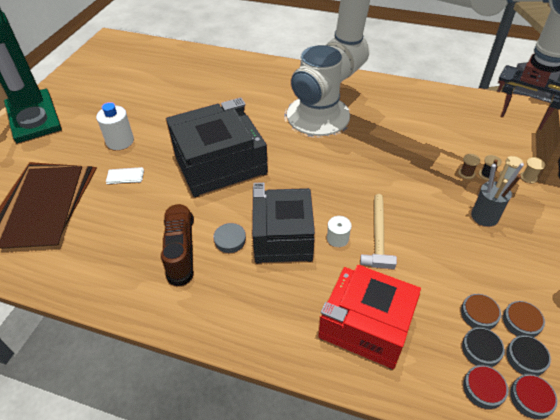

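Candidates in the top view, as (row, col): red printer (130,178), small grey (207,276), large dark grey (290,388). The middle one fits: it isn't red and is the smaller of the two greys. Next I'll fit its pose and check it in a crop.

```bash
cat >> h.py <<'E'
def fit():
    p=cams.snapshot("top")
    R,C=np.mgrid[150:265,225:330];W=world(p,R,C)
    m=(W[...,2]>.112)&(W[...,2]<.123);m&=np.hypot(W[...,0]-.53,W[...,1]-.045)<.13
    n,l,st,ce=cv2.connectedComponentsWithStats(m.astype(np.uint8))
    return p,R,C,W,m
E
python3 - <<'E'
from h import *
p,R,C,W,m=fit()
print(m.sum(),np.median(W[m][:,2]))
b=(W[...,2]>.075)&(W[...,2]<.13)&(np.hypot(W[...,0]-.53,W[...,1]-.045)<.13)
for k in(m,b): print(cv2.minAreaRect((W[k][:,:2]*1000).astype(np.float32)))
# tab: light grey
im=p["image"][150:265,225:330].astype(int)
lt=(im.min(-1)>125)&(im.max(-1)-im.min(-1)<25)&b
n,l,st,ce=cv2.connectedComponentsWithStats(lt.astype(np.uint8))
for i in range(1,n):
    if st[i,4]>15: print(st[i],W[l==i].mean(0),cv2.minAreaRect((W[l==i][:,:2]*1000).astype(np.float32)))
cv2.imwrite("pics/crop1.png",cv2.resize(p["image"][150:265,225:330,::-1],None,fx=5,fy=5,interpolation=cv2.INTER_CUBIC))
E
```

```text
3635 0.11803491332424132
((534.013427734375, 47.37373352050781), (179.0076904296875, 152.04229736328125), 19.73392677307129)
((533.2732543945312, 47.232444763183594), (179.8600311279297, 152.15078735351562), 20.05587387084961)
[ 70  62  23  22 252] [ 0.49261228 -0.02808743  0.11654556] ((492.49053955078125, -29.364112854003906), (52.24785614013672, 47.51826858520508), 53.187477111816406)
[36 81 13  6 25] [0.46370312 0.07436651 0.11879092] ((464.03033447265625, 73.70848083496094), (4.620957851409912, 31.904050827026367), 18.870729446411133)
[41 89  6  7 33] [0.44306692 0.07012123 0.09197395] ((443.7292175292969, 70.55863189697266), (15.069925308227539, 12.71780014038086), 0.30471497774124146)
```

View pics/crop1.png

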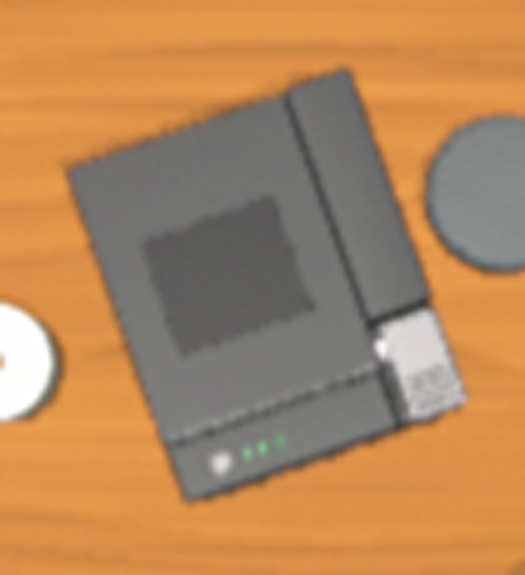

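The crop shows the small grey printer, with its light tab at the front right (crop ~(420,365)) and the deck LEDs at the front. The fitted footprint is 180×152 mm, which matches, at about (0.533, 0.047) with yaw 20°.

```bash
cat >> h.py <<'E'
from scipy.spatial.transform import Rotation as Ro
C0=np.array([.533,.0472,0]);YAW=20
RP=Ro.from_euler("z",YAW,degrees=True)
def P(x,y,z): return C0+RP.apply([x,y,z])
def tool(y_ang,lean=0):  # y_ang: tool y relative to printer x (deg); lean: tips forward (printer +x), deg from down
    y=[np.cos(np.radians(y_ang)),np.sin(np.radians(y_ang)),0];z=[0,0,-1]
    return RP*Ro.from_euler("y",-lean,degrees=True)*Ro.from_matrix(np.stack([np.cross(y,z),y,z],1))
def go(pos,rot):
    s=monitor.get_state();q=Ro.from_quat(np.roll(s["ee_rot"],-1))
    print("cm",(q.inv().apply(pos-s["eef_pos"])*100).round(2),"deg",(q.inv()*rot).as_rotvec(degrees=True).round(1))
E
python3 - <<'E'
from h import *
print(P(-.076,-.059,.118), P(.082,0,.1))
go(P(-.076,-.059,.16),tool(0))
print(cams.snapshot("wrist")["hand_eye"].round(3))
E
```

```text
[ 0.48176255 -0.0342354   0.118     ] [0.61005479 0.07524565 0.1       ]
cm [-47.51 -51.31   6.26] deg [-0.   0.  55.6]
[[ 0.001 -0.956 -0.293  0.08 ]
 [ 1.     0.001 -0.     0.   ]
 [ 0.001 -0.293  0.956 -0.162]
 [ 0.     0.     0.     1.   ]]
```

Request:
step_arm --delta_rot '[[0,0,0],[0,0,55.6],[0,0,55.6],[0,0,55.6],[0,0,55.6],[0,0,55.6],[0,0,55.6],[0,0,55.6],[0,0,55.6],[0,0,55.6],[0,0,55.6],[0,0,55.6],[0,0,55.6],[0,0,55.6],[0,0,55.6],[0,0,55.6],[0,0,55.6],[0,0,55.6],[0,0,55.6],[0,0,55.6]]' --xyz '[[0,0,-3],[-47.5,-51.3,-3],[-47.5,-51.3,-3],[-47.5,-51.3,-3],[-47.5,-51.3,-3],[-47.5,-51.3,-3],[-47.5,-51.3,-3],[-47.5,-51.3,-3],[-47.5,-51.3,-3],[-47.5,-51.3,-3],[-47.5,-51.3,-3],[-47.5,-51.3,-3],[-47.5,-51.3,-3],[-47.5,-51.3,-3],[-47.5,-51.3,-3],[-47.5,-51.3,-3],[-47.5,-51.3,-3],[-47.5,-51.3,-3],[-47.5,-51.3,-3],[-47.5,-51.3,-3]]' --hand '[255,255,255,255,255,255,255,255,255,255,255,255,255,255,255,255,255,255,255,255]'

```text
time: 2.6
eef_pos: [0.4815, -0.0329, 0.2531]
ee_rot: [0.0, 0.573, 0.82, 0.0]
contact_force: [0.2, -0.1, 0.2]
width: 0.0006
grip_force: 0.0
```

Run:
```python
from h import *
s=monitor.get_state();print(s["time"],s["eef_pos"],s["contact_force"],s["width"],s["q"].round(2))
go(P(-.076,-.059,.13),tool(0))
```

```text
2.6 [ 0.48147384 -0.0329353   0.25313152] [ 0.23097929 -0.14480667  0.17460663] 0.0006323911038452203 [-0.14 -0.22  1.47  0.    1.89 -0.49]
cm [-0.13 -0.03 12.31] deg [0.1 0.  0.1]
```

Request:
step_arm --delta_rot '[[0,0,0],[0,0,0],[0,0,0],[0,0,0],[0,0,0],[0,0,0],[0,0,0]]' --xyz '[[-0.1,0,4],[-0.1,0,8],[-0.1,0,11],[-0.1,0,12],[-0.1,0,12.3],[-0.1,0,12.3],[-0.1,0,12.3]]' --hand '[255,255,255,255,255,255,255]'

```text
time: 3.3
eef_pos: [0.483, -0.035, 0.1319]
ee_rot: [0.002, 0.574, 0.819, 0.001]
contact_force: [-0.1, 0.3, 0.8]
width: 0.0004
grip_force: 0.0
```

Run:
```python
from h import *
p=cams.snapshot("scene");cv2.imwrite("pics/s1.png",cv2.resize(p["image"][110:280,190:360,::-1],None,fx=3.5,fy=3.5,interpolation=cv2.INTER_CUBIC))
go(P(-.076,-.059,.118),tool(0))
```

```text
cm [ 0.12 -0.09  1.38] deg [ 0.2  0.1 -0. ]
```

View pics/s1.png

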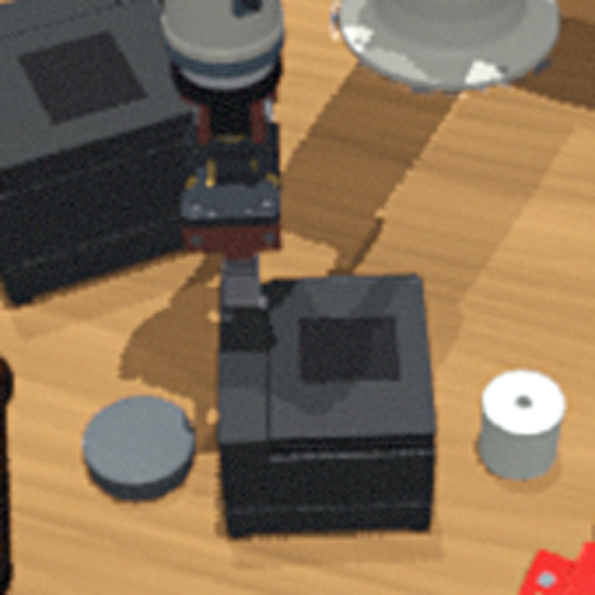

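The closed fingers hang right over the tab (crop ~(290,243)), well inside its outline. Pressing now in small steps.

Request:
step_arm --delta_rot '[[0,0,0],[0,0,0],[0,0,0],[0,0,0],[0,0,0],[0,0,0]]' --xyz '[[0,0,0.8],[0,0,1.2],[0,0,1.4],[0,0,1.6],[0,0,1.8],[0,0,1.8]]' --hand '[255,255,255,255,255,255]'

```text
time: 3.95
eef_pos: [0.4823, -0.0351, 0.112]
ee_rot: [0.0, 0.574, 0.819, 0.0]
contact_force: [-0.4, 0.5, 4.8]
width: 0.0006
grip_force: 2.7
```

Request:
step_arm --delta_rot '[[0,0,0],[0,0,0],[0,0,0]]' --xyz '[[0,0,0.1],[0,0,0.15],[0,0,0.15]]' --hand '[255,255,255]'

```text
time: 4.25
eef_pos: [0.4823, -0.0351, 0.1113]
ee_rot: [0.001, 0.574, 0.819, 0.0]
contact_force: [-1.0, 0.8, 7.6]
width: 0.0001
grip_force: 3.8
```

Run:
```python
from h import *
p=cams.snapshot("scene");cv2.imwrite("pics/s2.png",cv2.resize(p["image"][110:280,190:360,::-1],None,fx=3.5,fy=3.5,interpolation=cv2.INTER_CUBIC))
s=monitor.get_state();print(s["time"],s["eef_pos"],s["contact_force"])
```

```text
4.3 [ 0.48232346 -0.03509525  0.11125378] [-2.08298359  0.18091917  8.17450478]
```

View pics/s2.png

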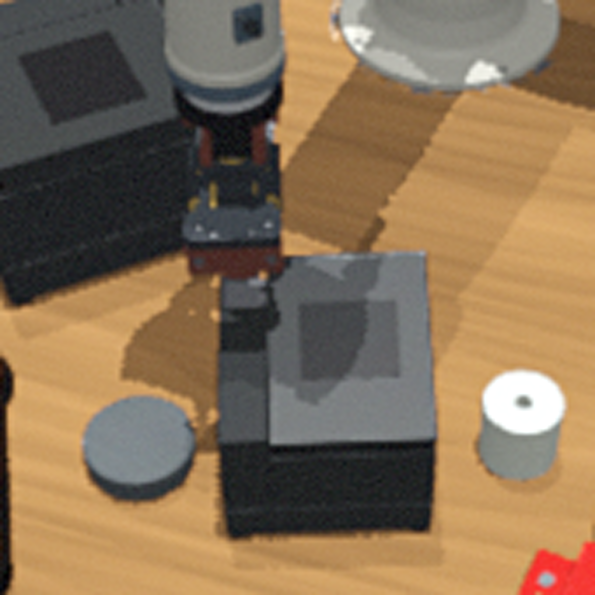

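The lid has come loose and is rising: its front (top) edge is lifted at crop ~(255,350). Next I'll let go of the tab and lift straight up.

Request:
step_arm --delta_rot '[[0,0,0],[0,0,0],[0,0,0],[0,0,0],[0,0,0],[0,0,0],[0,0,0]]' --xyz '[[0,0,-1],[0,0,-3],[0,0,-6],[0,0,-9],[0,0,-11],[0,0,-11],[0,0,-11]]' --hand '[255,255,255,255,255,255,255]'

```text
time: 5.0
eef_pos: [0.4819, -0.035, 0.2193]
ee_rot: [-0.0, 0.574, 0.819, -0.0]
contact_force: [0.7, -0.1, 0.7]
width: 0.0006
grip_force: 0.0
```

Run:
```python
from h import *
p=cams.snapshot("top")
R,C=np.mgrid[150:265,225:330];W=world(p,R,C)
L=RP.inv().apply((W-C0).reshape(-1,3))*1000
k=(abs(L[:,1]-50)<15)&(abs(L[:,0])<95)&(L[:,2]<200)
for x in range(-90,95,15):
    j=k&(abs(L[:,0]-x)<7.5)
    if j.sum():print(x,j.sum(),np.median(L[j,2]).round(1))
print(monitor.get_state()["contact_force"])
go(P(-.15,.018,.222),tool(90,0)); go(P(-.15,.018,.222),tool(90,50))
```

```text
-90 58 89.9
-75 70 92.6
-60 58 91.9
-45 101 159.7
-30 80 166.8
-15 76 160.8
0 75 154.9
15 72 148.5
30 72 142.1
45 68 135.2
60 70 129.0
75 67 122.8
90 49 116.8
[-0.42671691 -0.37474816  0.01225147]
cm [ 7.76 -7.36 -0.33] deg [ -0.   -0.2 -90. ]
cm [ 7.76 -7.36 -0.33] deg [-39.1 -39.2 -83.7]
```

Request:
step_arm --delta_rot '[[-39,-39,-84],[-39,-39,-84],[-39,-39,-84],[-39,-39,-84],[-39,-39,-84],[-39,-39,-84],[-39,-39,-84],[-39,-39,-84],[-39,-39,-84],[-39,-39,-84],[-39,-39,-84],[-39,-39,-84],[-39,-39,-84],[-39,-39,-84],[-39,-39,-84],[-39,-39,-84]]' --xyz '[[0,-3,-1],[3,-4.4,-1],[7.8,-4.4,-1],[7.8,-4.4,0],[7.8,-4.4,0],[7.8,-4.4,0],[7.8,-4.4,0],[7.8,-4.4,0],[7.8,-4.4,0],[7.8,-4.4,0],[7.8,-4.4,0],[7.8,-4.4,0],[7.8,-4.4,0],[7.8,-4.4,0],[7.8,-4.4,0],[7.8,-4.4,0]]' --hand '[255,255,255,255,255,255,255,255,255,255,255,255,255,255,255,255]'

```text
time: 6.65
eef_pos: [0.5014, -0.0138, 0.2297]
ee_rot: [0.401, -0.167, 0.897, 0.086]
contact_force: [-0.4, -1.1, -0.2]
width: 0.0005
grip_force: 0.0
```

Run:
```python
from h import *
s=monitor.get_state();print(s["time"],s["q"].round(2),s["contact_force"].round(1))
print(RP.inv().apply(s["eef_pos"]-C0).round(4), RP.inv().apply(Ro.from_quat(np.roll(s["ee_rot"],-1)).as_matrix()[:,2]).round(3))
go(P(-.12,.018,.125),tool(90,50));go(P(-.02,.018,.125),tool(90,50))
```

```text
6.65 [-0.53 -0.86  2.15  0.67  1.32 -2.46] [-0.4 -1.1 -0.2]
[-0.0506 -0.0465  0.2297] [ 0.747  0.035 -0.664]
cm [12.41  6.42  1.99] deg [ 2.  -1.6  0.2]
cm [5.77 6.14 9.46] deg [ 2.  -1.6  0.2]
```

The arm can't lean that far this close in: shoulder joint 2 is at its limit, and nothing was touched. I'll use a smaller lean, 25°, pointing radially, with the front face of the finger hooked under the skirt edge.

```bash
cat >> h.py <<'E'
AZ=-12
def lean(L): return RP*Ro.from_euler("z",AZ,degrees=True)*RP.inv()*tool(90,L)
E
python3 - <<'E'
from h import *
go(P(-.085,.018,.235),lean(25))
E
```

```text
cm [ 1.87  6.55 -2.7 ] deg [ 9.1 23.1 10.3]
```

Request:
step_arm --delta_rot '[[0,0,0],[9,23,10],[9,23,10],[9,23,10],[9,23,10],[9,23,10],[9,23,10],[9,23,10]]' --xyz '[[0,0,-2.7],[1.9,6.5,-2.7],[1.9,6.5,-2.7],[1.9,6.5,-2.7],[1.9,6.5,-2.7],[1.9,6.5,-2.7],[1.9,6.5,-2.7],[1.9,6.5,-2.7]]' --hand '[255,255,255,255,255,255,255,255]'

```text
time: 7.45
eef_pos: [0.447, 0.0339, 0.2344]
ee_rot: [0.218, -0.071, 0.973, 0.015]
contact_force: [-1.0, 0.1, 0.2]
width: 0.0004
grip_force: 0.0
```

Run:
```python
from h import *
s=monitor.get_state();print(s["time"],s["q"].round(2),s["contact_force"].round(1))
print(RP.inv().apply(s["eef_pos"]-C0).round(4), RP.inv().apply(Ro.from_quat(np.roll(s["ee_rot"],-1)).as_matrix()[:,2]).round(3))
go(P(-.085,.018,.235),lean(25));go(P(-.085,.018,.125),lean(25))
```

```text
7.45 [-0.07 -0.76  1.94  0.09  1.53 -1.77] [-1.   0.1  0.2]
[-0.0854  0.0169  0.2344] [ 0.418 -0.087 -0.905]
cm [-0.04  0.12 -0.04] deg [0.1 0.2 0.3]
cm [4.65 0.13 9.91] deg [0.1 0.2 0.3]
```

Request:
step_arm --delta_rot '[[0,0,0],[0,0,0],[0,0,0],[0,0,0],[0,0,0],[0,0,0]]' --xyz '[[1.2,0.1,2.5],[2.4,0.1,5],[3.5,0.1,7.5],[4.6,0.1,9.9],[4.6,0.1,9.9],[4.6,0.1,9.9]]' --hand '[255,255,255,255,255,255]'

```text
time: 8.05
eef_pos: [0.4474, 0.0342, 0.1259]
ee_rot: [0.218, -0.07, 0.973, 0.015]
contact_force: [0.3, 0.6, 0.1]
width: 0.0005
grip_force: 0.0
```

Run:
```python
from h import *
s=monitor.get_state();print(s["time"],s["q"].round(2),s["contact_force"].round(1))
print(RP.inv().apply(s["eef_pos"]-C0).round(4))
q=Ro.from_quat(np.roll(s["ee_rot"],-1));L=np.radians(25)
d=np.array([-np.sin(L),np.cos(L)]);n=np.array([np.cos(L),np.sin(L)])
for th in np.arange(.35,1.86,.075):
    E=np.array([82-142*np.cos(th),98+142*np.sin(th)])
    sl=np.interp(th,[.4,1.2],[32,22]);t=(E-sl*d-8*n)/1000
    print(round(th,3),t.round(3),(q.inv().apply(P(t[0],.018,t[1])-s["eef_pos"])*100).round(1).tolist())
p=cams.snapshot("scene");cv2.imwrite("pics/s3.png",cv2.resize(p["image"][100:280,180:360,::-1],None,fx=3.3,fy=3.3,interpolation=cv2.INTER_CUBIC))
```

```text
8.05 [-0.07 -0.8   2.16  0.09  1.36 -1.78] [0.3 0.6 0.1]
[-0.0849  0.017   0.1259]
0.35 [-0.045  0.114] [-3.0, 0.9, 2.7]
0.425 [-0.041  0.124] [-3.8, 1.0, 1.9]
0.5 [-0.037  0.135] [-4.6, 1.1, 1.2]
0.575 [-0.032  0.145] [-5.5, 1.2, 0.5]
0.65 [-0.026  0.154] [-6.4, 1.3, -0.1]
0.725 [-0.02   0.163] [-7.4, 1.4, -0.7]
0.8 [-0.013  0.172] [-8.3, 1.6, -1.2]
0.875 [-0.005  0.18 ] [-9.3, 1.7, -1.6]
0.95 [0.003 0.187] [-10.4, 1.9, -1.9]
1.025 [0.011 0.194] [-11.4, 2.0, -2.2]
1.1 [0.02 0.2 ] [-12.5, 2.2, -2.3]
1.175 [0.029 0.205] [-13.5, 2.4, -2.4]
1.25 [0.039 0.209] [-14.5, 2.6, -2.4]
1.325 [0.049 0.212] [-15.6, 2.8, -2.2]
1.4 [0.06  0.215] [-16.6, 3.0, -2.0]
1.475 [0.07  0.216] [-17.6, 3.3, -1.7]
1.55 [0.081 0.217] [-18.6, 3.5, -1.3]
1.625 [0.092 0.216] [-19.5, 3.7, -0.8]
1.7 [0.102 0.215] [-20.4, 3.9, -0.3]
1.775 [0.113 0.214] [-21.2, 4.1, 0.3]
1.85 [0.123 0.211] [-22.0, 4.3, 1.0]
```

View pics/s3.png

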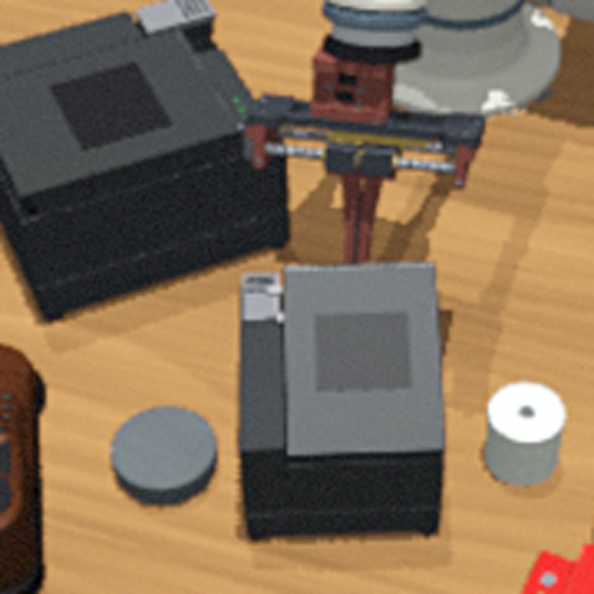

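The finger is in front of the raised lid, below its edge (crop ~(250,355)), and the bystanders are undisturbed. Now I'll advance and start lifting along the arc.

Request:
step_arm --delta_rot '[[0,0,0],[0,0,0],[0,0,0],[0,0,0],[0,0,0],[0,0,0],[0,0,0],[0,0,0],[0,0,0]]' --xyz '[[-1,0.3,0.6],[-2,0.6,1.2],[-3,0.9,1.8],[-3.8,1,1.9],[-4.2,1,1.5],[-4.6,1.1,1.2],[-5.5,1.2,0.5],[-6.4,1.3,-0.1],[-7.4,1.4,-0.7]]' --hand '[255,255,255,255,255,255,255,255,255]'

```text
time: 9.0
eef_pos: [0.5094, 0.0581, 0.1651]
ee_rot: [0.219, -0.071, 0.973, 0.015]
contact_force: [0.1, -0.2, -0.9]
width: 0.0005
grip_force: 0.3
```

```bash
cat > a.py <<'E'
from h import *
s=monitor.get_state();print(s["time"],s["q"].round(2),s["contact_force"].round(1))
print(RP.inv().apply(s["eef_pos"]-C0).round(4))
p=cams.snapshot("scene");import sys
cv2.imwrite(f"pics/{sys.argv[1]}.png",cv2.resize(p["image"][100:280,180:360,::-1],None,fx=3.3,fy=3.3,interpolation=cv2.INTER_CUBIC))
E
python3 a.py s4
```

```text
9.0 [ 0.01 -0.58  1.96  0.06  1.33 -1.71] [ 0.1 -0.2 -0.9]
[-0.0184  0.0184  0.1651]
```

View pics/s4.png

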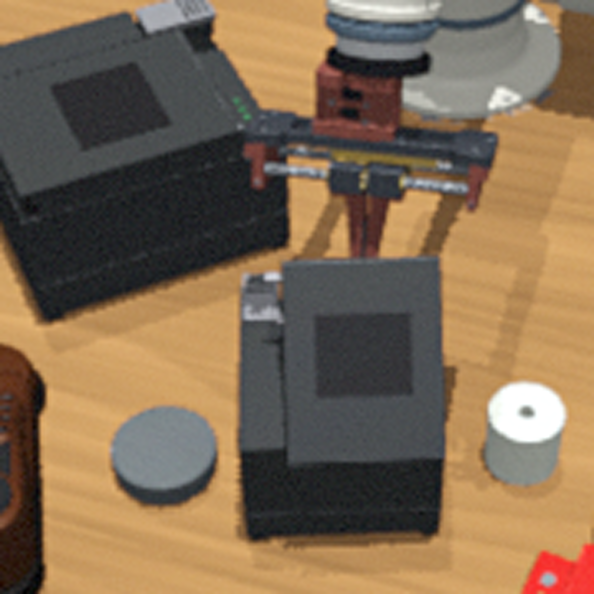

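The lid is being lifted by the finger (θ≈0.7), its shadow has changed, and the printer hasn't moved. I'll carry on along the arc, with values relative to the point at [-7.4, 1.4, -0.7].

Request:
step_arm --delta_rot '[[0,0,0],[0,0,0],[0,0,0],[0,0,0],[0,0,0],[0,0,0],[0,0,0],[0,0,0],[0,0,0],[0,0,0],[0,0,0],[0,0,0],[0,0,0],[0,0,0],[0,0,0],[0,0,0]]' --xyz '[[-0.9,0.2,-0.5],[-1.9,0.3,-0.9],[-3.0,0.5,-1.2],[-4.0,0.6,-1.5],[-5.1,0.8,-1.6],[-6.1,1.0,-1.7],[-7.1,1.2,-1.7],[-8.2,1.4,-1.5],[-9.2,1.6,-1.3],[-10.2,1.9,-1.0],[-11.2,2.1,-0.6],[-12.1,2.3,-0.1],[-13.0,2.5,0.4],[-13.8,2.7,0.9],[-14.4,2.8,1.2],[-14.4,2.8,1.2]]' --hand '[255,255,255,255,255,255,255,255,255,255,255,255,255,255,255,255]'

```text
time: 10.65
eef_pos: [0.6384, 0.1053, 0.2125]
ee_rot: [0.216, -0.071, 0.974, 0.015]
contact_force: [-6.4, -2.0, 0.3]
width: 0.0004
grip_force: 2.9
```

```bash
python3 a.py s5
```

```text
10.65 [ 0.1  -0.19  1.57  0.02  1.32 -1.62] [-6.4 -2.   0.3]
[0.1189 0.0186 0.2125]
```

View pics/s5.png

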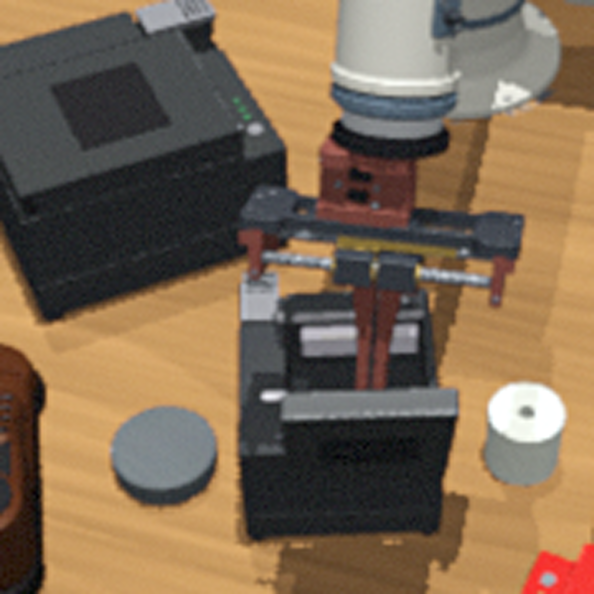

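The lid is over against its stop: its underside and the paper bay are visible, and the reaction is 6 N. Now I'll back off horizontally, then go up.

Request:
step_arm --delta_rot '[[0,0,0],[0,0,0],[0,0,0],[0,0,0],[0,0,0],[0,0,0],[0,0,0],[0,0,0],[0,0,0],[0,0,0],[0,0,0],[0,0,0]]' --xyz '[[0.9,0,-0.4],[1.8,0,-0.8],[3.6,0,-1.7],[5.4,0,-2.5],[6.3,0,-2.9],[5.4,0,-4.9],[3.8,0,-8.5],[2.1,0,-12],[2.1,0,-12],[2.1,0,-12],[2.1,0,-12],[2.1,0,-12]]' --hand '[255,255,255,255,255,255,255,255,255,255,255,255]'

```text
time: 11.9
eef_pos: [0.5689, 0.0953, 0.3113]
ee_rot: [0.216, -0.071, 0.974, 0.015]
contact_force: [0.6, 0.4, -1.0]
width: 0.0005
grip_force: 0.0
```

```bash
python3 a.py s6
```

```text
11.9 [ 0.09 -0.35  1.53  0.02  1.52 -1.62] [ 0.6  0.4 -1. ]
[0.0502 0.033  0.3113]
```

View pics/s6.png

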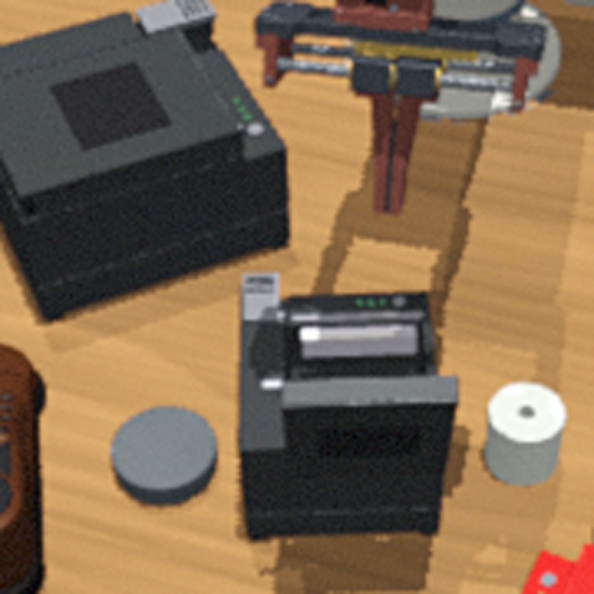

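The arm is clear, but the lid's top edge sits slightly higher in the crop than before (380 instead of 392). I'll measure its angle.

Run:
```python
from h import *
for n in("scene","scene","top"):
    p=cams.snapshot(n);R,C=np.mgrid[0:420,0:560];W=world(p,R,C)
    L=RP.inv().apply((W-C0).reshape(-1,3))*1000
    k=(L[:,1]>-30)&(L[:,1]<70)&(L[:,0]>50)&(L[:,0]<180)
    for z in range(130,260,15):
        j=k&(abs(L[:,2]-z)<7.5)
        if j.sum()>3:print(n,z,j.sum(),L[j,0].min().round(1),np.median(L[j,0]).round(1),L[j,0].max().round(1))
    print(p["z_map"].shape)
    b=cv2.minAreaRect(L[(abs(L[:,2]-90)<30)&(np.hypot(L[:,0],L[:,1])<125)][:,:2].astype(np.float32));print(b)
print(monitor.get_state()["time"])
```

```text
scene 130 86 109.2 112.9 116.1
scene 145 101 114.8 118.1 122.4
scene 160 99 119.6 123.2 126.7
scene 175 109 124.7 128.6 131.7
scene 190 115 130.0 133.5 136.3
scene 205 120 134.7 138.4 142.0
scene 220 140 134.4 143.5 147.0
scene 235 369 125.2 136.9 148.7
(420, 560)
((9.749900817871094, 21.995262145996094), (200.75057983398438, 200.4719696044922), 89.89309692382812)
scene 130 96 109.6 112.5 116.6
scene 145 92 114.5 118.3 121.3
scene 160 101 120.1 123.4 126.6
scene 175 109 124.0 128.1 133.1
scene 190 118 129.8 133.6 136.7
scene 205 111 135.0 138.2 141.9
scene 220 147 135.1 143.1 147.0
scene 235 368 125.3 137.0 148.0
(420, 560)
((10.246673583984375, 22.48694610595703), (201.81845092773438, 199.691650390625), 89.92877960205078)
top 130 106 101.7 105.6 109.7
top 145 155 94.0 110.1 114.7
top 160 147 98.7 115.8 119.8
top 175 141 116.9 121.1 126.0
top 190 68 122.4 124.6 126.4
top 220 144 118.9 122.3 144.9
top 235 372 118.1 132.8 144.2
(420, 560)
((6.942474365234375, -2.8557205200195312), (193.05593872070312, 146.2033233642578), 0.015342952683568)
12.1
```

The lid's outer face leans 18.9° past vertical, so θ≈1.90 rad. It's steady on its stop and the printer hasn't shifted.

```bash
python3 -c "
from plant import env
print(env.sign_off())"
```

```text
the job is handed in; nothing more can be done
None
```

The lid-release tab was pressed and let go, and the small grey printer's lid was pushed back and now rests fully open on its stop (about 1.90 rad). The arm is clear, the printer didn't move, and I handed the job in at about 12 s; the sign-off returned no verdict.

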